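# Bring the product sled to its mark

### The arm

A 6-joint arm with a two-finger parallel gripper is mounted at the origin on the work surface. World frame = base frame: x ahead of the robot, y to its left, z up, the work surface at z = 0. Lengths are in m, angles in degrees, forces in N, time in s.
With the tool pointing down it reaches from about 0.25 to 0.725 m from the base axis. Payload 9.7 kg.
Tool frame: the origin (TCP) lies midway between the tips of the shut fingers; the grasp point (between the pads) lies 19 mm behind it; x points along the fingers, y is the direction in which the jaws open and shut, and the axes are right-handed (so a half turn about x gives the same grasp; the last joint's range is limited). The gripper opens to 85 mm and grips with 20 to 120 N. Pads are 22 mm wide; open, the fingers measure 114 mm over their backs; the gripper's body (76 mm by 85 mm) begins 54 mm behind the grasp point. The pads swing forward as they close: fully open they stand 13 mm farther back than shut.
Start: joints at [0, 4.979, 10.078, 95.1, 0, 90], TCP at [0.55, -0, 0.231] pointing down, gripper open.
Joint ranges: [-179.16, 179.16], [-48.56, 103.87], [-65.8, 70.77], [-126.05, 130.52], [-82.76, 87.17], [-180, 180]. Speed limits (degrees/s): [127.2, 127.2, 147.25, 180, 180, 180].

### API

Orientations are given as [roll, pitch, yaw] about the fixed x, y, z axes, in that order (R = Rz(yaw) Ry(pitch) Rx(roll)).
In Python, from workcell import bot, cams gives the robot as it stands.
- The arm moves only by the tool apply_moves, never from a script. Its argument "commands" is a list of rows, each a list of 5 numbers: the shift along the tool's x, y, z in m, then the turn about the tool's x in rad, then the opening, from -1 (shut) to 1 (fully open). In form: [[tx, ty, tz, roll, hand], ...]. A call has 1 to 12 rows; each row is the pose to reach, as a shift and turn from the pose measured when the call began, along the tool's axes at that moment; what a row does not reach only later rows make up. A row lasts 1/10 s, in which the tool goes at most 50 mm and 8.59 degrees, less where a joint would pass 70% of its speed; a pose out of reach is approached as far as the arm can. A call with a gripper value outside its range is refused whole. The fingers move at their own pace and stop on an object; "newtons" is the grip in N (left out, the last holds). Time passes only in rows, so rows that repeat a pose let the fingers close. It gives the time, the measured TCP pose, the force and the opening at its end, in the units of the state.
- bot.get_obs(): the state, without advancing time (a new reading comes with each control period).
- cams.camera(name): name is "scene" or "side" or "wrist"; returns a dict with "frame" (480x640x3 uint8, blue, green, red), "depth" (480x640 float32, m along the optical axis (not along the pixel's ray), 0 where there is no reading), "camera_matrix" (3x3 intrinsics, pixels), "R" (3x3) and "t" (3): a world point X has camera coordinates R X + t; the wrist camera has in their place "mount" (4x4, takes a point from camera to tool coordinates, whose origin is the TCP and whose axes are the tool frame's). Camera axes: x right, y down, z forward; pixel columns grow to the right and rows downward; lengths in m; the calibration is good to about 2 mm. A picture is of the moment at which its call begins: read the wrist's pose just before it.
- bot.job_done(): hands the job in, once; it reports no verdict.
Trained networks look in the newest picture that a camera, given by its name, has taken for a name from the list of things; names that differ only in an ending like _2 or _b are one class to them, and where a whole thing is asked for, a point or a joint stands for the part that bears it (a point fixed in the world has none). Each returns a list of dicts, best first, with "confidence" (0 to 1); they miss things now and then, are a little off and sometimes report something else, mostly with a low value. They report only what shows in the picture. A call takes as long as a camera call.
- cams.spot_in(name, camera): "rect" ([left, top, right, bottom] in pixels, round what is visible of it).
The state is a dict: "time": time; "q": joint angles; "qd": joint speeds; "joint_efforts": joint torques, N m; "ee_pos": TCP position; "tcp_rot": TCP orientation; "wrist_force": force on the tool from outside, world axes, zero at the start; "torque": the same for the moment, N m; "opening": finger opening in m.
Only numpy, scipy, OpenCV 4.12 (cv2) and the standard library are available. Lean on these libraries where they do the work, as an engineer would, in place of code of your own. Each camera call takes 0.05 s, during which the arm holds its last target. There are 200 camera calls.

### The job

Clear the black film canister off the stage bed into the orange tray, beside the battery lying there, and slide the sled along the bed until its red pointer stands opposite the yellow clip. The sled may or may not be locked by its blue catch: one end of the catch's travel locks, the other frees, and only trying the sled tells which. Keep the flask standing on the sled, leave everything else where it is, and let go of everything.

Things in the scene. Friction and masses are not known exactly. Their poses are not given: they have to be found in the camera images.
- bed: aluminium stage bed fixed to the table, 200 x 540 x 12 mm, its long side along its own y; origin at the centre of its underside, z up. A low black end bar, 24 mm high, crosses it at each end. The sled rides along it from the +y end (home) towards -y.
- sled (a joint): how far the sled has slid from home, in m: 0 to 0.34, growing towards the bed's -y. Friction about 2.5 N; it stays where it is left. When locked it has only about 4 mm of play and then stands against a steel stop: a light pull of 10 N on the handle is enough to tell, and forcing does not free it.
- sled_handle (a point): grip point of the black upright handle block on the sled: 30 mm (bed x) x 16 mm (bed y) x 55 mm high, this point 35 mm above the sled's deck and 20 mm below the handle's top. Pinch it across its 16 mm. The sled is a grey deck 160 x 160 mm with its top 55 mm above the table, black skirts below; the handle stands at deck (-45, +45) mm from the deck's centre in bed x, y. The point's axes are the bed's.
- sled_pointer (a point): tip of the red pointer, 4 mm wide, in the middle of the sled's near (bed -x) edge, level with the deck's top; 89 mm from the deck's centre towards bed -x. Axes as the bed's.
- catch_knob (a point): middle of the blue catch knob on the sled's deck, 18 mm (bed x) x 14 mm (bed y) x 36 mm high, this point 22 mm above the deck and 14 mm below the knob's top. It stands at bed y -45 mm from the deck's centre (90 mm from the handle) and slides only along bed x. Push it or pinch it across its 14 mm.
- catch (a joint): position of the catch in m, -0.016 to 0.016, positive towards bed +x; it starts anywhere in this travel, moves with about 2 N and stays where left. At one end (always the same one in a run, but unknown and not to be seen) it locks the sled at home, at the other end it frees it. The locking half reaches about 4 mm past the middle. Once the sled is more than about 25 mm from home the catch holds nothing.
- mark_clip (a point): top of the yellow mark clip, 9 x 12 mm (12 along the bed) and 40 mm high, fixed on the bed's near margin where the pointer passes; top 52 mm above the table. The pointer must come to the clip's y along the bed. Axes as the bed's. It stands 0.21 to 0.32 m of sled travel from home.
- canister_center (a point): centre of the black film canister with a grey lid, 32 mm across, 50 mm high, standing on the bed (its foot 12 mm above the table), about 40 g.
- tray: orange open tray fixed to the table between robot and bed, 110 (x) x 160 (y) x 30 mm high, walls 4 mm, inner floor 4 mm above the table; origin at the centre of its underside, axes nearly as the bed's.
- battery_centre (a point): centre of a grey battery 38 x 50 x 20 mm lying in the +y half of the tray; leave it where it is.
- flask_centre (a point): half-way up an amber glass flask with a brass cap, 40 x 40 mm, 70 mm high, 0.16 kg, standing loose on the far (bed +x) half of the sled's deck.
- camera_centre (a point): bystander: centre of a pink compact camera, 26 x 100 x 58 mm, standing on the table near the sled's home
- lens_centre (a point): bystander: centre of a black lens, 68 mm across, 85 mm high
- tape_centre (a point): bystander: centre of a red roll of tape, 96 mm across, 48 mm high
- cleaner_centre (a point): bystander: centre of a white cleaner bottle, 46 mm across, 150 mm high
- clamp_centre (a point): bystander: centre of a black and orange spring clamp lying flat, 120 x 60 x 24 mm
- cup_centre (a point): bystander: centre of a brown cup, 72 mm across, 90 mm high

How it is judged:
By the outcome, as a careful person would: the job done as asked, in the order asked, and still so for the second after the job is handed in, with the robot touching nothing.
It also fails if it takes over 72 s, if anything falls off the work surface, if the arm or the gripper's body presses on something with over 40 N, if the wrist force passes 120 N, or if a joint passes its speed limit or range.

## Working session

There is one attempt and no reset: what is moved stays moved. The work goes in short steps, Python scripts to look and compute and a tool call to move; the robot and the scene stay as the last step left them, time stands still between calls to the robot, and variables do not carry over. Pictures are saved under pics/ and viewed, about 8 in all and at most 12, crops included, and the job is handed in when it is done.

Besides the shell and the picture viewer there is one more tool, called after ">>>" as a command line: name --pt "numbers of a row" for each row, then --argument value for the rest. apply_moves: Moves the arm, as the interface text tells. Its arguments: {"type":"object","properties":{"commands":{"type":"array"},"newtons":{"type":"number"}},"required":["commands"]}

```bash
mkdir -p pics
cat > h.py <<'E'
import numpy as np, cv2
from workcell import bot, cams
def world(c,u,v,d,obs=None):
    K=c["camera_matrix"]; p=np.array([(u-K[0,2])/K[0,0],(v-K[1,2])/K[1,1],np.ones_like(u,float) if np.ndim(u) else 1.])*d
    if "R" in c: 
        R,t=c["R"],c["t"]; return (R.T@(p.T-t).T).T if np.ndim(u)==0 else ((p.T-t)@R)
def cloud(c):
    v,u=np.mgrid[0:480,0:640]; K=c["camera_matrix"]; d=c["depth"]
    P=np.stack([(u-K[0,2])/K[0,0]*d,(v-K[1,2])/K[1,1]*d,d],-1)
    if "R" in c: return (P-c["t"])@c["R"]
    return P
E
python3 - <<'E'
from h import *
o=bot.get_obs(); print(o)
for n in ["scene","side"]:
    c=cams.camera(n); cv2.imwrite(f"pics/{n}0.png",c["frame"]); P=cloud(c); np.savez(f"{n}0.npz",P=P,f=c["frame"],d=c["depth"],K=c["camera_matrix"],R=c["R"],t=c["t"])
    print(n,(-c["R"].T@c["t"]).round(3))
    for k in "bed sled_handle sled_pointer catch_knob mark_clip canister_center tray battery_centre flask_centre camera_centre".split():
        for r in cams.spot_in(k,n)[:2]:
            x=[int(a) for a in r["rect"]]; q=P[max(x[1],0):x[3]+1,max(x[0],0):x[2]+1].reshape(-1,3); m=P[(x[1]+x[3])//2,(x[0]+x[2])//2]
            print(k,x,round(r["confidence"],2),m.round(3))
E
```

```text
{'time': 0.0, 'q': array([ 2.45298159e-03,  5.00996620e+00,  1.00354818e+01,  9.50979926e+01,
       -1.00575283e-03,  9.00003336e+01]), 'qd': array([ 0.06760084, -0.03658478,  0.0225506 , -0.00680363,  0.03262765,
       -0.00625077]), 'joint_efforts': array([ 7.68234549e-04, -5.20392072e+01,  4.64802504e+01,  1.63646933e-02,
        2.23589603e-05, -6.77332673e-05]), 'ee_pos': array([5.49787158e-01, 1.85350166e-05, 2.30603138e-01]), 'tcp_rot': array([ -89.20463295,   89.927516  , -179.20251289]), 'wrist_force': array([-0.71258932,  0.25409899, -0.69476643]), 'torque': array([-0.02876536, -0.04890685, -0.02801277]), 'opening': 0.08565077315752759}
scene [1.067 0.199 0.817]
bed [187, 176, 456, 363] 0.74 [ 0.605 -0.002  0.012]
bed [384, 239, 395, 254] 0.41 [0.549 0.114 0.089]
sled_handle [331, 236, 451, 349] 0.9 [0.662 0.153 0.123]
sled_handle [310, 304, 348, 358] 0.47 [0.754 0.079 0.086]
sled_pointer [335, 236, 447, 344] 0.81 [0.659 0.151 0.124]
catch_knob [381, 239, 393, 257] 0.63 [0.55  0.111 0.082]
mark_clip [285, 189, 295, 203] 0.44 [ 0.476 -0.134  0.039]
mark_clip [378, 283, 409
[... 537 characters left out ...]
204, 369, 219] 0.31 [ 0.469 -0.128  0.041]
sled_pointer [259, 255, 344, 331] 0.81 [0.598 0.17  0.051]
catch_knob [323, 262, 335, 275] 0.46 [0.54  0.118 0.085]
mark_clip [246, 172, 378, 340] 0.66 [0.591 0.02  0.013]
canister_center [233, 236, 263, 280] 0.56 [0.728 0.109 0.086]
canister_center [313, 188, 321, 214] 0.5 [ 0.596 -0.143  0.05 ]
tray [359, 204, 407, 261] 0.55 [ 0.418 -0.092  0.005]
battery_centre [313, 186, 322, 212] 0.74 [ 0.596 -0.142  0.058]
battery_centre [382, 234, 395, 254] 0.49 [ 0.405 -0.03   0.026]
flask_centre [266, 262, 290, 294] 0.91 [0.647 0.176 0.105]
flask_centre [232, 238, 264, 281] 0.43 [0.728 0.111 0.085]
camera_centre [360, 289, 395, 338] 0.56 [0.425 0.214 0.062]
```

Run:
```python
from h import *
a=cv2.imread("pics/scene0.png")[130:400,160:500]; b=cv2.imread("pics/side0.png")[150:370,210:430]
cv2.imwrite("pics/s1.png",cv2.resize(a,(755,600),interpolation=cv2.INTER_CUBIC))
# fits: scene cloud
for n in ["scene","side"]:
    z=np.load(n+"0.npz"); P=z["P"]; hsv=cv2.cvtColor(z["f"],cv2.COLOR_BGR2HSV)
    def rect(m,name):
        m=cv2.morphologyEx(m.astype(np.uint8),cv2.MORPH_OPEN,np.ones((2,2)))
        k,l,s,_=cv2.connectedComponentsWithStats(m)
        if k<2: print(name,"none"); return
        i=1+s[1:,4].argmax(); q=P[l==i]; r=cv2.minAreaRect(q[:,:2].astype(np.float32))
        print(n,name,s[i],np.round(r[0],4),np.round(r[1],3),round(r[2],1),"z",q[:,2].min().round(3),q[:,2].max().round(3))
    H,S,V=hsv[...,0],hsv[...,1],hsv[...,2]; Z=P[...,2]
    box=(P[...,0]>.3)&(P[...,0]<.9)&(abs(P[...,1])<.4)
    rect(box&(abs(Z-.055)<.006)&(S<60),"deck")
    rect(box&(H>98)&(H<128)&(S>110)&(Z>.06),"knob")
    rect(box&(H>98)&(H<128)&(S>110)&(Z>.087),"knobtop")
    rect(box&(H>20)&(H<35)&(S>120)&(Z>.015),"clip")
    rect(box&((H<6)|(H>174))&(S>130)&(abs(Z-.052)<.02)&(P[...,0]<.56),"pointer")
    rect(box&(H>5)&(H<20)&(S>130)&(abs(Z-.03)<.005)&(P[...,0]<.5),"trayrim")
    rect(box&(V<90)&(abs(Z-.110)<.005)&(P[...,0]<.62),"handletop")
    rect(box&(abs(Z-.062)<.004)&(P[...,1]<-.09)&(P[...,0]>.54)&(P[...,0]<.7),"canlid")
    rect(box&(abs(Z-.012)<.005)&(S<60)&(P[...,0]>.48),"bed")
```

```text
scene deck [ 337  239  113  103 5311] [0.7785 0.1362] [0.167 0.567] 85.8 z -0.001 0.817
scene knob [210 237  12  12 111] [ 0.8547 -0.0186] [0.608 0.019] 43.8 z 0.011 0.817
scene knobtop [210 237  12  12 111] [ 0.8547 -0.0186] [0.608 0.019] 43.8 z 0.011 0.817
scene clip [289 190   3   4  11] [0.7696 0.0304] [0.684 0.005] 29.1 z 0.049 0.817
pointer none
scene trayrim [294 194  58  25 171] [ 0.4665 -0.0647] [0.044 0.13 ] 12.8 z 0.014 0.034
scene handletop [425 257  14  16 130] [0.7724 0.1957] [0.017 0.589] 88.9 z -0.002 0.817
scene canlid [244 221  16  14 180] [ 0.589  -0.1659] [0.059 0.028] 30.6 z 0.011 0.067
scene bed [  187   189   187   122 10923] [0.6986 0.0348] [0.727 0.349] 49.7 z 0.001 0.817
side deck [ 257  255   86   67 2951] [0.5841 0.5192] [0.184 0.928] 2.6 z 0.008 1.071
side knob [327 263   8  14  98] [0.5325 0.1036] [0.041 0.016] 65.3 z 0.054 0.095
side knobtop [273 162   8  10  62] [ 0.712  -0.2431] [0.015 0.198] 5.8 z -0.002 0.156
side clip [274 264   8   7  46] [0.6482 0.1342] [0.072 0.015] 87.8 z 0.055 0.13
side pointer [335 292   4   3  12] [0.5195 0.1466] [0.034 0.006] 88.8 z 0.011 0.056
side trayrim [376 249  24   7  66] [ 0.4055 -0.0017] [0.009 0.058] 82.0 z 0.018 0.036
side handletop [308 286  14   8  92] [0.5651 0.1837] [0.026 0.055] 2.8 z 0.053 0.115
side canlid [315 190  10   9  66] [0.5404 0.3792] [0.024 1.207] 5.5 z 0.011 1.071
side bed [ 276  177   88  165 5475] [0.5775 0.3474] [0.206 1.264] 0.3 z -0.005 1.071
```

View pics/s1.png

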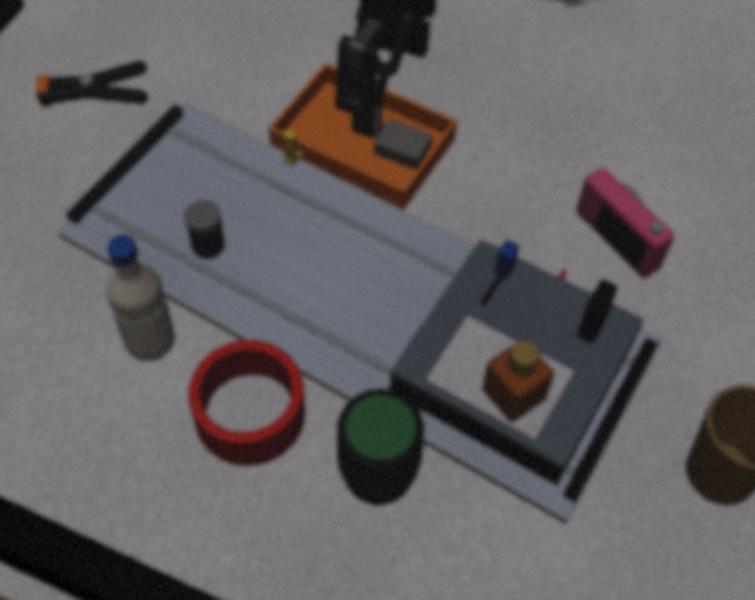

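The scene view shows the canister on the bed at crop (205,230), the clip at (290,145), the tray at (365,135), the knob at (508,258) and the handle at (598,310). I'll convert these pixels using the known heights.

```bash
cat >> h.py <<'E'
def ray(K,R,t,u,v,z):
    C=-R.T@t; d=R.T@np.linalg.solve(K,[u,v,1.]); return C+d*(z-C[2])/d[2]
E
python3 - <<'E'
from h import *
z=np.load("scene0.npz"); K,R,t=z["K"],z["R"],z["t"]
pts=dict(bedNL=(188,105,.012),bedFL=(62,236,.012),bedFR=(570,520,.012),bedNR=(657,338,.012),deckNL=(481,241,.055),deckFL=(393,374,.055),deckFR=(557,472,.055),deckNR=(643,322,.055),ptr=(564,270,.055),clip=(290,132,.052),handtop=(605,287,.11),knobtop=(509,246,.091),lid=(203,214,.062),trayL=(270,131,.03),trayT=(328,66,.03),trayR=(457,122,.03),trayB=(404,197,.03),batt=(404,137,.024),cap=(525,352,.125))
for k,(u,v,h) in pts.items(): print(k,ray(K,R,t,u/755*340+160-.3,v/600*270+130-.3,h).round(4))
P=z["P"];S=cv2.cvtColor(z["f"],cv2.COLOR_BGR2HSV)[...,1]
ok=(z["d"]>0)&(abs(P[...,0]-.6)<.2)&(abs(P[...,1])<.35)
for h in (.012,.055):
    m=ok&(abs(P[...,2]-h)<.005)
    m=cv2.morphologyEx(m.astype(np.uint8),cv2.MORPH_OPEN,np.ones((3,3)))
    k,l,s,_=cv2.connectedComponentsWithStats(m); i=1+s[1:,4].argmax(); q=P[l==i].astype(np.float32); print(h,cv2.minAreaRect(q[:,:2]))
E
```

```text
bedNL [ 0.4471 -0.2689  0.012 ]
bedFL [ 0.6461 -0.2939  0.012 ]
bedFR [0.7162 0.234  0.012 ]
bedNR [0.5219 0.2551 0.012 ]
deckNL [0.5171 0.0807 0.055 ]
deckFL [0.6751 0.061  0.055 ]
deckFR [0.7019 0.2113 0.055 ]
deckNR [0.5404 0.2371 0.055 ]
ptr [0.5166 0.1589 0.055 ]
clip [ 0.4681 -0.1365  0.052 ]
handtop [0.5586 0.1974 0.11  ]
knobtop [0.5381 0.1101 0.091 ]
lid [ 0.5983 -0.1602  0.062 ]
trayL [ 0.458  -0.1652  0.03  ]
trayT [ 0.35   -0.1509  0.03  ]
trayR [0.3682 0.003  0.03  ]
trayB [ 0.4805 -0.009   0.03  ]
batt [ 0.4044 -0.0403  0.024 ]
cap [0.6522 0.1582 0.125 ]Traceback (most recent call last):
  File "<stdin>", line 10, in <module>
cv2.error: OpenCV(4.12.0) /io/opencv/modules/imgproc/src/convhull.cpp:143: error: (-215:Assertion failed) total >= 0 && (depth == CV_32F || depth == CV_32S) in function 'convexHull'
```

>>> apply_moves --pt "0.0 0.012 0.04 0.03 0.3" --pt "0.02 0.024 0.08 0.07 0.3" --pt "0.04 0.036 0.12 0.1 0.3" --pt "0.05 0.048 0.16 0.134 0.3" --pt "0.05 0.048 0.16 0.134 0.3" --pt "0.05 0.048 0.16 0.134 0.3" --newtons 25

```text
time: 1.7
ee_pos: [0.5977, -0.1608, 0.1806]
tcp_rot: [-104.6, 89.9, 157.6]
wrist_force: [0.5, -0.5, 0.3]
opening: 0.0556
```

```bash
cat >> h.py <<'E'
from scipy.spatial.transform import Rotation as Ro
def tool(o): return Ro.from_euler("xyz",o["tcp_rot"],degrees=True).as_matrix()
class W:
    def __init__(s):
        s.o=bot.get_obs(); s.c=cams.camera("wrist"); M=s.c["mount"]; T=np.eye(4); T[:3,:3]=tool(s.o); T[:3,3]=s.o["ee_pos"]
        s.T=T@M; s.R=s.T[:3,:3].T; s.t=-s.R@s.T[:3,3]; s.K=s.c["camera_matrix"]; s.P=(cloud(s.c)-s.t)@s.R; s.f=s.c["frame"]
    def ray(s,u,v,z): return ray(s.K,s.R,s.t,u,v,z)
    def px(s,X): p=s.K@(s.R@np.array(X)+s.t); return (p[:2]/p[2]).round(0)
def to_tool(o,d): return (tool(o).T@np.array(d)).round(4)
E
python3 - <<'E'
from h import *
w=W(); print(w.o["time"],w.o["ee_pos"],w.o["tcp_rot"],w.o["opening"]); print(tool(w.o).round(3)); print(w.c["mount"].round(3))
cv2.imwrite("pics/w1.png",w.f)
for k in ["canister_center","mark_clip","tray","battery_centre"]:
    for r in cams.spot_in(k,"wrist")[:2]: print(k,np.round(r["rect"]),round(r["confidence"],2))
print(w.px([.598,-.16,.062]))
m=(abs(w.P[...,2]-.062)<.004)&(abs(w.P[...,0]-.598)<.04)&(abs(w.P[...,1]+.16)<.04)&(w.c["depth"]>0)
q=w.P[m]; print(len(q), cv2.minEnclosingCircle(q[:,:2].astype(np.float32)) if len(q) else "", q.mean(0))
E
```

```text
1.7 [ 0.59774442 -0.16077225  0.18060709] [-104.64742889   89.92189276  157.58465307] 0.05555177944151094
[[-0.001  0.991 -0.135]
 [ 0.001 -0.135 -0.991]
 [-1.    -0.001 -0.   ]]
[[ 0.001 -0.329  0.944 -0.143]
 [ 1.     0.001 -0.    -0.001]
 [-0.     0.944  0.329 -0.082]
 [ 0.     0.     0.     1.   ]]
canister_center [296. 193. 349. 253.] 0.9
mark_clip [119. 191. 156. 221.] 0.58
mark_clip [229. 448. 257. 473.] 0.19
tray [  1.  12. 143. 252.] 0.74
battery_centre [  1.  39.  61. 119.] 0.57
[321. 226.]
1990 ((0.597676694393158, -0.16234683990478516), 0.016820134595036507) [ 0.59764351 -0.16167414  0.06265471]
```

View pics/w1.png

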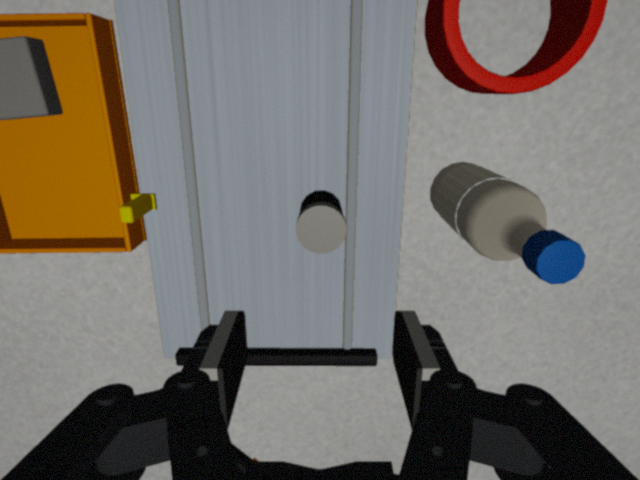

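The wrist view shows the canister lid at (321,228), midway between the open fingers. The clip is at (137,206) and the tray is to the left. I'll grasp now.

>>> apply_moves --pt "0.05 0 0.001 0 0.3" --pt "0.1 0 0.001 0 0.3" --pt "0.14 0 0.001 0 0.3" --pt "0.155 0 0.001 0 0.3" --pt "0.155 0 0.001 0 0.3" --pt "0.155 0 0.001 0 -0.6" --pt "0.155 0 0.001 0 -0.6" --pt "0.155 0 0.001 0 -0.6" --pt "0.155 0 0.001 0 -0.6" --pt "0.155 0 0.001 0 -0.6" --newtons 25

```text
time: 2.95
ee_pos: [0.5998, -0.1603, 0.0302]
tcp_rot: [86.2, 89.7, -11.3]
wrist_force: [-0.0, 0.4, 7.1]
opening: 0.0315
```

>>> apply_moves --pt "-0.03 0 0 0 -0.6" --pt "-0.08 0 0 0 -0.6" --pt "-0.12 0 0 0 -0.6" --pt "-0.12 0 0 0 -0.6"

```text
time: 3.35
ee_pos: [0.6019, -0.1609, 0.1588]
tcp_rot: [83.8, 89.0, -13.8]
wrist_force: [0.0, -0.2, 0.5]
opening: 0.0313
```

Run:
```python
from h import *
w=W(); o=w.o; print(o["time"],o["ee_pos"],o["opening"],o["wrist_force"])
H,S,V=cv2.split(cv2.cvtColor(w.f,cv2.COLOR_BGR2HSV)); Z=w.P[...,2]; d=w.c["depth"]>0
Rb=np.array([[.991,.135],[-.135,.991]]) # cols... bed->world
def bx(q):
    b=q[:,:2]@np.array([[.9908,.135],[-.135,.9908]]); lo,hi=np.percentile(b,[1,99],axis=0); m=(lo+hi)/2
    return "n",len(q),"centre",(np.array([[.9908,.135],[-.135,.9908]])@m).round(4),"size",(hi-lo).round(4)
print("clip",bx(w.P[d&(H>22)&(H<35)&(S>150)&(abs(Z-.052)<.004)]))
og=d&(H>5)&(H<20)&(S>150)
print("trayrim",bx(w.P[og&(abs(Z-.03)<.004)])); print("floor",bx(w.P[og&(abs(Z-.004)<.004)]))
print("batt",bx(w.P[d&(S<60)&(abs(Z-.024)<.004)&(w.P[...,0]<.46)]))
cv2.imwrite("pics/w2.png",w.f)
```

```text
3.35 [ 0.60188006 -0.16093243  0.15878855] 0.03129125790839923 [ 0.006772   -0.2367984   0.46736417]
clip ('n', 305, 'centre', array([ 0.4691, -0.1375]), 'size', array([0.009 , 0.0118]))
trayrim ('n', 2892, 'centre', array([ 0.43  , -0.0877]), 'size', array([0.0699, 0.1583]))
floor ('n', 16740, 'centre', array([ 0.4223, -0.0872]), 'size', array([0.0831, 0.1513]))
batt ('n', 539, 'centre', array([ 0.4383, -0.208 ]), 'size', array([0.0849, 0.3332]))
```

View pics/w2.png

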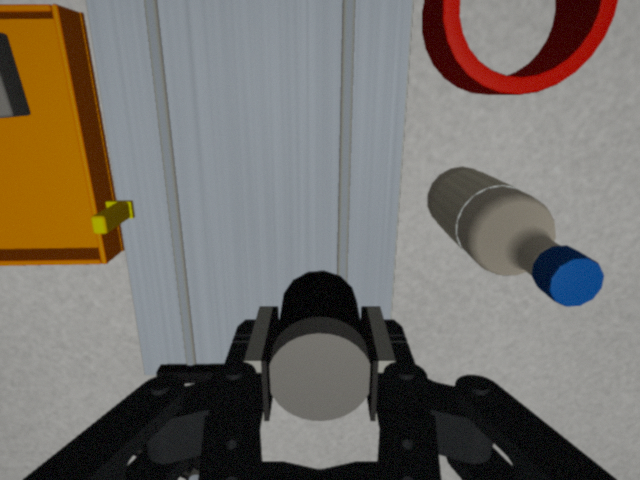

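The canister is held between the pads at (320,370), and the clip and tray are at left. I'll carry it over the tray.

>>> apply_moves --pt "0 -0.03 0 0 -0.6" --pt "0 -0.07 -0.005 0 -0.6" --pt "0 -0.11 -0.008 0 -0.6" --pt "0 -0.15 -0.01 0 -0.6" --pt "0 -0.185 -0.013 0 -0.6" --pt "0 -0.199 -0.013 0 -0.6" --pt "0 -0.199 -0.013 0 -0.6" --pt "0 -0.199 -0.013 0 -0.6"

```text
time: 4.2
ee_pos: [0.4059, -0.1217, 0.1525]
tcp_rot: [84.0, 89.2, -13.6]
wrist_force: [0.0, -0.8, -0.0]
opening: 0.0312
```

Run:
```python
from h import *
w=W(); o=w.o; print(o["time"],o["ee_pos"],o["tcp_rot"],o["opening"],o["wrist_force"]); print(tool(o).round(3))
H,S,V=cv2.split(cv2.cvtColor(w.f,cv2.COLOR_BGR2HSV)); Z=w.P[...,2]; d=w.c["depth"]>0
B=np.array([[.9908,.135],[-.135,.9908]])
def bx(q):
    b=q[:,:2]@B.T if 0 else q[:,:2]@np.array([[.9908,.135],[-.135,.9908]]); lo,hi=np.percentile(b,[1,99],axis=0); m=(lo+hi)/2
    return "n",len(q),"centre",(B@m).round(4),"size",(hi-lo).round(4)
og=d&(H>5)&(H<20)&(S>150)
print("trayrim",bx(w.P[og&(abs(Z-.03)<.004)])); print("floor",bx(w.P[og&(abs(Z-.004)<.004)]))
m=d&(S<60)&(abs(Z-.024)<.003)&(abs(w.P[...,0]-.41)<.05)&(abs(w.P[...,1]+.03)<.05)
print("batt",bx(w.P[m])); print("lid z",np.median(w.P[360:385,300:340,2]), np.median(w.P[360:385,300:340].reshape(-1,3),axis=0))
print("sideview"); 
cv2.imwrite("pics/w3.png",w.f)
```

```text
4.2 [ 0.40591846 -0.12166559  0.15248398] [ 84.02213642  89.16655636 -13.57648717] 0.03118303103571269 [ 0.00933762 -0.75111517 -0.00515655]
[[ 0.014  0.991 -0.132]
 [-0.003 -0.132 -0.991]
 [-1.     0.014  0.002]]
trayrim ('n', 3675, 'centre', array([ 0.4088, -0.0848]), 'size', array([0.11  , 0.1582]))
floor ('n', 514, 'centre', array([ 0.4128, -0.0861]), 'size', array([0.1127, 0.1541]))
batt ('n', 5005, 'centre', array([ 0.4042, -0.0421]), 'size', array([0.0373, 0.048 ]))
lid z 0.18504426351619255 [ 0.40488848 -0.12158396  0.18504426]
sideview
```

View pics/w3.png

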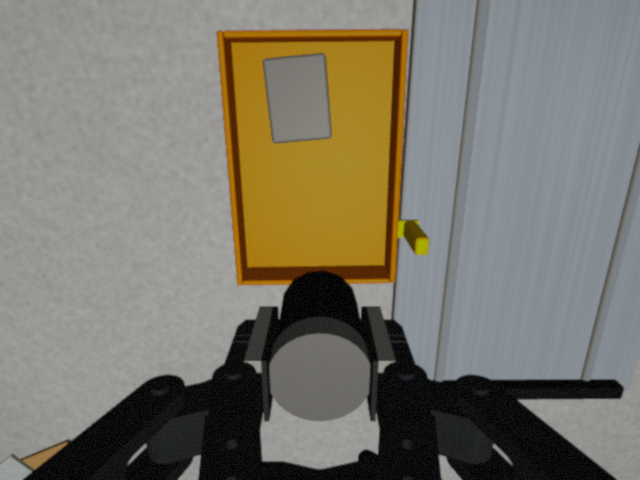

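The canister hangs over the empty -y half of the tray, with the battery at (297,97), clear of it. Next I lower it, open the fingers and retreat.

>>> apply_moves --pt "0.04 0 0 0 -0.6" --pt "0.08 0 0 0 -0.6" --pt "0.11 0 0 0 -0.6" --pt "0.125 0 0 0 -0.6" --pt "0.13 0 0 0 -0.6" --pt "0.13 0 0 0 -0.6" --pt "0.13 0 0 0 -0.6"

```text
time: 4.95
ee_pos: [0.4086, -0.1222, 0.0223]
tcp_rot: [84.5, 89.2, -13.1]
wrist_force: [0.2, -0.5, -0.0]
opening: 0.0313
```

>>> apply_moves --pt "0 0 0 0 0.1" --pt "0 0 0 0 0.1" --pt "0 0 0 0 0.1" --pt "-0.02 0 0 0 0.1" --pt "-0.06 0 0 0 0.1" --pt "-0.11 0 0 0 0.1" --pt "-0.15 0 0 0 0.1" --pt "-0.15 0 0 0 0.1"

```text
time: 5.75
ee_pos: [0.4086, -0.1224, 0.178]
tcp_rot: [83.0, 88.7, -14.5]
wrist_force: [1.1, -0.1, -0.7]
opening: 0.0468
```

Run:
```python
from h import *
w=W(); o=w.o; print(o["time"],o["ee_pos"],o["tcp_rot"],o["opening"],o["wrist_force"]); print(tool(o).round(3))
cv2.imwrite("pics/w4.png",w.f)
c=cams.camera("side");P=cloud(c)
m=(c["depth"]>0)&(abs(P[...,2]-.054)<.005)&(abs(P[...,0]-.405)<.04)&(abs(P[...,1]+.12)<.04); print(m.sum(),P[m].mean(0) if m.any() else "")
for k in ["canister_center","battery_centre"]:
    for r in cams.spot_in(k,"side")[:2]: 
        x=[int(a) for a in r["rect"]]; print(k,x,round(r["confidence"],2),P[(x[1]+x[3])//2,(x[0]+x[2])//2].round(3))
```

```text
5.75 [ 0.40864469 -0.12237374  0.17800188] [ 83.04426994  88.72764932 -14.5431133 ] 0.04678995731013581 [ 1.11589933 -0.08883542 -0.70987386]
[[ 0.021  0.991 -0.132]
 [-0.006 -0.132 -0.991]
 [-1.     0.022  0.003]]
109 [ 0.40941248 -0.11888707  0.05473807]
canister_center [380, 206, 396, 231] 0.77 [ 0.408 -0.111  0.039]
canister_center [267, 160, 284, 213] 0.51 [ 0.706 -0.139  0.094]
battery_centre [379, 233, 396, 253] 0.78 [ 0.407 -0.034  0.025]
```

Run:
```python
from h import *
o=bot.get_obs(); print(o["q"]); print(to_tool(o,[.570-.4086,.198+.1224,.0]))
```

```text
[-1.67005070e+01 -1.38109563e+01 -1.42024413e+01  8.89013736e+01
  4.70751066e-02  8.08824384e+01]
[ 0.0011  0.1177 -0.3389]
```

View pics/w4.png

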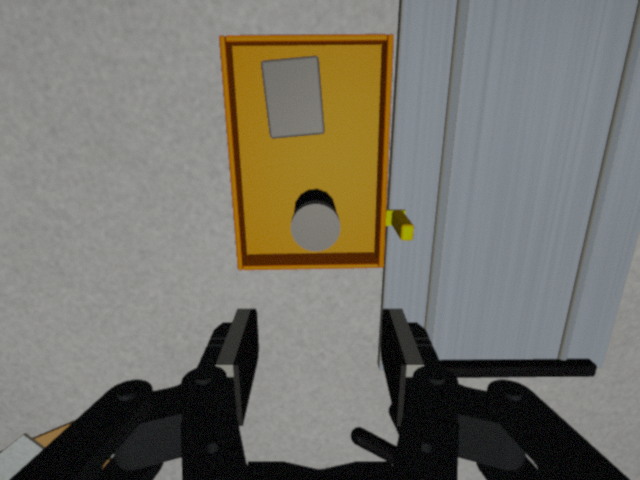

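The canister stands upright in the tray at (316,225), the battery is untouched at (293,97), and nothing else there has moved. On to the handle.

>>> apply_moves --pt "0 0.01 -0.03 -0.14 0.1" --pt "0 0.02 -0.06 -0.28 0.1" --pt "0 0.03 -0.09 -0.42 0.1" --pt "0 0.04 -0.12 -0.56 0.1" --pt "0 0.05 -0.15 -0.7 0.1" --pt "0 0.06 -0.18 -0.84 0.1" --pt "0 0.075 -0.21 -0.98 0.1" --pt "0 0.085 -0.24 -1.12 0.1" --pt "0 0.095 -0.27 -1.26 0.1" --pt "0 0.105 -0.3 -1.4 0.1" --pt "0 0.118 -0.339 -1.54 0.1" --pt "0 0.118 -0.339 -1.57 0.1"

```text
time: 7.15
ee_pos: [0.5683, 0.2021, 0.169]
tcp_rot: [-13.8, 89.5, -20.9]
wrist_force: [-0.4, -0.9, -0.3]
opening: 0.0469
```

Run:
```python
from h import *
w=W(); o=w.o; print(o["time"],o["ee_pos"],o["opening"],o["wrist_force"]); print(tool(o).round(3))
H,S,V=cv2.split(cv2.cvtColor(w.f,cv2.COLOR_BGR2HSV)); P=w.P; Z=P[...,2]; d=w.c["depth"]>0
B=np.array([[.9908,.135],[-.135,.9908]])
def bx(q):
    if len(q)<5: return len(q)
    b=q[:,:2]@B; lo,hi=np.percentile(b,[1,99],axis=0); m=(lo+hi)/2
    return "n",len(q),"centre",(B@m).round(4),"size",(hi-lo).round(4)
near=(abs(P[...,0]-.57)<.05)&(abs(P[...,1]-.2)<.05)&d
print("handle",bx(P[near&(abs(Z-.11)<.004)]))
print("knob",bx(P[d&(H>98)&(H<128)&(S>110)&(abs(Z-.091)<.004)]))
print("knoball",bx(P[d&(H>98)&(H<128)&(S>110)&(Z>.058)&(P[...,0]<.62)]))
print("deck",bx(P[d&(abs(Z-.055)<.004)&(P[...,0]>.5)&(S<90)]))
print("flask",bx(P[d&(abs(Z-.11)<.004)&(P[...,0]>.61)]))
rd=d&((H<6)|(H>174))&(S>130)&(abs(Z-.053)<.006)&(P[...,0]<.56); print("ptr",bx(P[rd]))
cv2.imwrite("pics/w5.png",w.f)
```

```text
7.15 [0.56830694 0.20209046 0.16895335] 0.04689456370816901 [-0.36990326 -0.91550842 -0.34613699]
[[ 0.008  0.125  0.992]
 [-0.003  0.992 -0.125]
 [-1.    -0.002  0.009]]
handle ('n', 1602, 'centre', array([0.5637, 0.1961]), 'size', array([0.0287, 0.0153]))
knob ('n', 796, 'centre', array([0.5435, 0.1502]), 'size', array([0.0169, 0.0953]))
knoball ('n', 3803, 'centre', array([0.5554, 0.1801]), 'size', array([0.0327, 0.1563]))
deck ('n', 40137, 'centre', array([0.6002, 0.146 ]), 'size', array([0.1541, 0.1564]))
flask ('n', 320, 'centre', array([0.6448, 0.1583]), 'size', array([0.0098, 0.0191]))
ptr ('n', 133, 'centre', array([0.5194, 0.1566]), 'size', array([0.0096, 0.0046]))
```

View pics/w5.png

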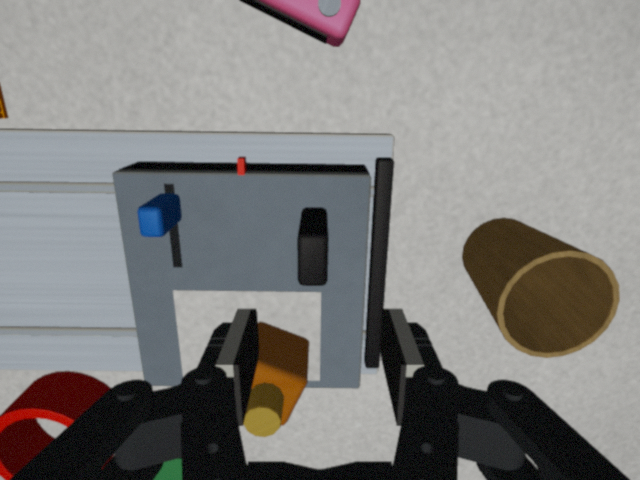

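The handle is at (313,245), the knob at (158,215) near the near end of its slot, the pointer at (241,165) and the flask at (275,370). I'll grip the handle.

>>> apply_moves --pt "0.0 -0.0065 -0.005 0 0.1" --pt "0.03 -0.0065 -0.005 0 0.1" --pt "0.07 -0.0065 -0.005 0 0.1" --pt "0.098 -0.0065 -0.005 0 0.1" --pt "0.098 -0.0065 -0.005 0 0.1" --pt "0.098 -0.0065 -0.005 0 -0.9" --pt "0.098 -0.0065 -0.005 0 -0.9" --pt "0.098 -0.0065 -0.005 0 -0.9" --pt "0.098 -0.0065 -0.005 0 -0.9" --pt "0.098 -0.0065 -0.005 0 -0.9" --pt "0.098 -0.0065 -0.005 0 -0.9" --newtons 30

```text
time: 8.3
ee_pos: [0.5632, 0.1946, 0.0735]
tcp_rot: [-8.5, 89.4, -15.8]
wrist_force: [-4.0, -0.4, 7.4]
opening: 0.0156
```

>>> apply_moves --pt "0 -0.002 0 0 -0.9" --pt "0 -0.004 0 0 -0.9" --pt "0 -0.006 0 0 -0.9" --pt "0 -0.007 0 0 -0.9"

```text
time: 8.7
ee_pos: [0.5622, 0.1875, 0.0736]
tcp_rot: [-7.9, 89.4, -15.2]
wrist_force: [-1.8, 3.3, -4.2]
opening: 0.0158
```

>>> apply_moves --pt "0 -0.003 0 0 -0.9" --pt "0 -0.006 0 0 -0.9" --pt "0 -0.008 0 0 -0.9" --pt "0 -0.008 0 0 -0.9"

```text
time: 9.1
ee_pos: [0.561, 0.179, 0.0736]
tcp_rot: [-11.5, 89.4, -18.8]
wrist_force: [-1.2, -0.5, -4.2]
opening: 0.0155
```

The sled passed the 4 mm play with hardly any force, so it is free. I'll slide it on in smooth ramps.

>>> apply_moves --pt "0 -0.004 0 0 -0.9" --pt "0 -0.011 0 0 -0.9" --pt "0 -0.022 0 0 -0.9" --pt "0 -0.036 0 0 -0.9" --pt "0 -0.052 0 0 -0.9" --pt "0 -0.068 0 0 -0.9" --pt "0 -0.084 0 0 -0.9" --pt "0 -0.1 0 0 -0.9" --pt "0 -0.114 0 0 -0.9" --pt "0 -0.124 0 0 -0.9" --pt "0 -0.129 0 0 -0.9" --pt "0 -0.13 0 0 -0.9"

```text
time: 10.3
ee_pos: [0.5429, 0.0488, 0.0736]
tcp_rot: [-17.8, 89.5, -25.2]
wrist_force: [-7.7, 4.3, -2.7]
opening: 0.0159
```

Run:
```python
from h import *
o=bot.get_obs(); print(o["ee_pos"],o["wrist_force"],o["q"]); print(tool(o).round(3))
```

```text
[0.54294903 0.04884711 0.0735572 ] [-7.73093396  4.26886658 -2.74383411] [ 5.26437251  3.78252925 -8.63905484 77.17722285 -0.23627514 12.65266408]
[[ 0.007  0.129  0.992]
 [-0.003  0.992 -0.129]
 [-1.    -0.002  0.008]]
```

>>> apply_moves --pt "0 -0.004 -0.001 0 -0.9" --pt "0 -0.011 -0.001 0 -0.9" --pt "0 -0.022 -0.001 0 -0.9" --pt "0 -0.036 -0.002 0 -0.9" --pt "0 -0.052 -0.002 0 -0.9" --pt "0 -0.068 -0.002 0 -0.9" --pt "0 -0.084 -0.002 0 -0.9" --pt "0 -0.1 -0.003 0 -0.9" --pt "0 -0.114 -0.003 0 -0.9" --pt "0 -0.124 -0.003 0 -0.9" --pt "0 -0.129 -0.003 0 -0.9" --pt "0 -0.13 -0.003 0 -0.9"

```text
time: 11.5
ee_pos: [0.5248, -0.0812, 0.0736]
tcp_rot: [-13.8, 89.3, -21.2]
wrist_force: [12.6, 0.1, -13.3]
opening: 0.0157
```

```bash
cat > meas.py <<'E'
from h import *
import sys
w=W(); o=w.o; print(o["time"],o["ee_pos"],o["wrist_force"]); print(tool(o).round(3))
H,S,V=cv2.split(cv2.cvtColor(w.f,cv2.COLOR_BGR2HSV)); P=w.P; Z=P[...,2]; d=w.c["depth"]>0
a=np.radians(8); B=np.array([[np.cos(a),np.sin(a)],[-np.sin(a),np.cos(a)]])
def bx(q):
    if len(q)<5: return len(q)
    b=q[:,:2]@B; lo,hi=np.percentile(b,[2,98],axis=0); m=(lo+hi)/2; print("   bedxy",m.round(4),"size",(hi-lo).round(4),len(q)); return m
c=bx(P[d&(H>22)&(H<35)&(S>150)&(abs(Z-.052)<.004)&(P[...,0]<.52)])
p=bx(P[d&((H<6)|(H>174))&(S>130)&(abs(Z-.054)<.005)&(P[...,0]<.56)])
if not np.isscalar(c) and not np.isscalar(p): print("sled still to go",(p-c)[1])
cv2.imwrite("pics/"+sys.argv[1],w.f)
E
python3 meas.py w6.png
```

```text
11.5 [ 0.52481344 -0.08123141  0.07357503] [ 12.59085029   0.13717929 -13.3030987 ]
[[ 0.011  0.13   0.992]
 [-0.004  0.992 -0.13 ]
 [-1.    -0.003  0.011]]
   bedxy [ 0.4829 -0.0706] size [0.0085 0.0109] 667
   bedxy [ 0.4929 -0.0551] size [0.0098 0.0042] 369
sled still to go 0.01554273540770211
```

View pics/w6.png

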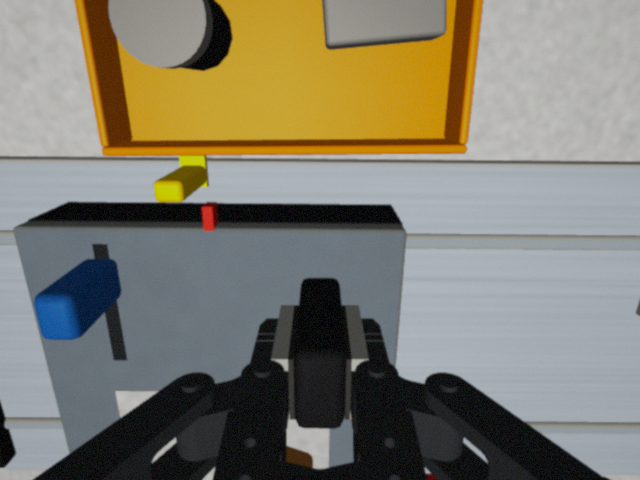

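The clip is at (180,185) and the pointer at (209,215), so the pointer is about 15.5 mm short. I'll finish the slide and ease the side load.

>>> apply_moves --pt "0.0005 -0.003 0.001 0 -0.9" --pt "0.001 -0.007 0.002 0 -0.9" --pt "0.001 -0.012 0.002 0 -0.9" --pt "0.001 -0.015 0.002 0 -0.9" --pt "0.001 -0.0155 0.002 0 -0.9" --pt "0.001 -0.0155 0.002 0 -0.9"

```text
time: 12.15
ee_pos: [0.5226, -0.0975, 0.0735]
tcp_rot: [-24.1, 89.5, -31.5]
wrist_force: [-13.0, 2.9, 8.5]
opening: 0.0159
```

```bash
python3 meas.py w7.png
```

```text
12.15 [ 0.52261661 -0.09753696  0.0735238 ] [-12.96019818   2.89238028   8.51155118]
[[ 0.008  0.13   0.991]
 [-0.005  0.991 -0.13 ]
 [-1.    -0.004  0.009]]
   bedxy [ 0.4828 -0.0707] size [0.0083 0.0109] 646
   bedxy [ 0.493  -0.0716] size [0.0097 0.0042] 357
sled still to go -0.0008717129330645113
```

>>> apply_moves --pt "-0.0005 0.001 -0.001 0 -0.9" --pt "-0.0005 0.001 -0.001 0 -0.9" --pt "-0.0005 0.001 -0.001 0 -0.9"

```text
time: 12.5
ee_pos: [0.5225, -0.0975, 0.0736]
tcp_rot: [-25.5, 89.3, -33.0]
wrist_force: [7.9, -2.0, -11.6]
opening: 0.016
```

```bash
python3 meas.py w8.png
```

```text
12.5 [ 0.52253468 -0.09754239  0.07364215] [  7.87604745  -2.01992061 -11.63224719]
[[ 0.01   0.131  0.991]
 [-0.006  0.991 -0.131]
 [-1.    -0.005  0.011]]
   bedxy [ 0.4828 -0.0706] size [0.0083 0.011 ] 653
   bedxy [ 0.4929 -0.0715] size [0.0097 0.0042] 358
sled still to go -0.0008610352010465089
```

>>> apply_moves --pt "0 0.001 0 0 -0.9" --pt "0 0.002 0 0 -0.9" --pt "0 0.002 0 0 -0.9"

```text
time: 12.85
ee_pos: [0.5228, -0.096, 0.0736]
tcp_rot: [-27.7, 89.3, -35.2]
wrist_force: [3.2, -2.3, -6.0]
opening: 0.0155
```

```bash
python3 meas.py w9.png
```

```text
12.85 [ 0.52276809 -0.09604641  0.07360179] [ 3.21444917 -2.30954526 -5.98837919]
[[ 0.01   0.131  0.991]
 [-0.007  0.991 -0.131]
 [-1.    -0.006  0.011]]
   bedxy [ 0.4828 -0.0707] size [0.0084 0.0109] 657
   bedxy [ 0.4929 -0.07  ] size [0.0097 0.0044] 362
sled still to go 0.0006180775072393563
```

>>> apply_moves --pt "0 0 0 0 -0.4" --pt "0 0 0 0 -0.2" --pt "0 0 0 0 0.1" --pt "0 0 0 0 0.1" --pt "-0.02 0 0 0 0.1" --pt "-0.06 0 0 0 0.1" --pt "-0.1 0 0 0 0.1" --pt "-0.14 0 0 0 0.1" --pt "-0.14 0 0 0 0.1" --pt "-0.14 0 0 0 0.1"

```text
time: 13.9
ee_pos: [0.5219, -0.095, 0.2145]
tcp_rot: [-24.1, 89.2, -31.6]
wrist_force: [-0.3, -0.2, -0.2]
opening: 0.0469
```

```bash
python3 meas.py w10.png
python3 - <<'E'
from h import *
c=cams.camera("scene"); b=cv2.resize(c["frame"][130:400,160:500],(755,600),interpolation=cv2.INTER_CUBIC); cv2.imwrite("pics/s2.png",b)
E
```

```text
13.9 [ 0.52187329 -0.09502885  0.21449575] [-0.30809703 -0.21931424 -0.16075955]
[[ 0.012  0.131  0.991]
 [-0.007  0.991 -0.131]
 [-1.    -0.006  0.013]]
   bedxy [ 0.4829 -0.0706] size [0.0088 0.0107] 195
   bedxy [ 0.4928 -0.0699] size [0.0094 0.0041] 90
sled still to go 0.0006493254934738374
```

View pics/s2.png

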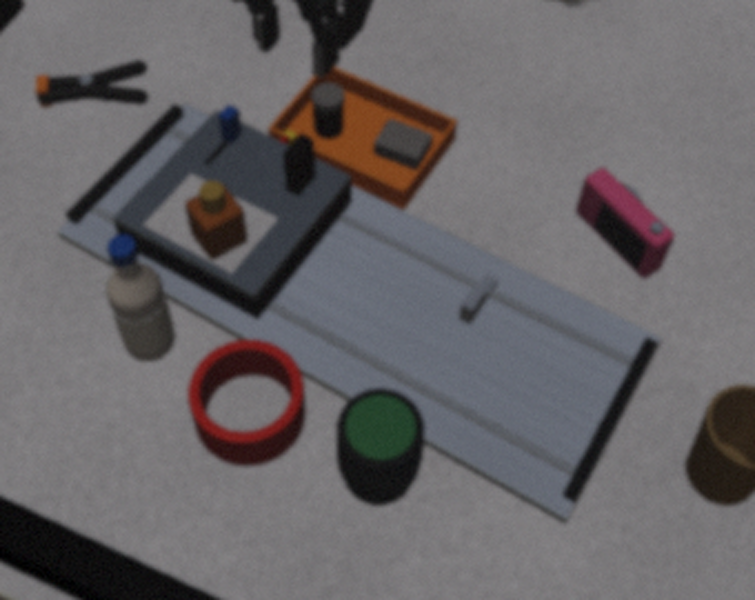

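View pics/w10.png

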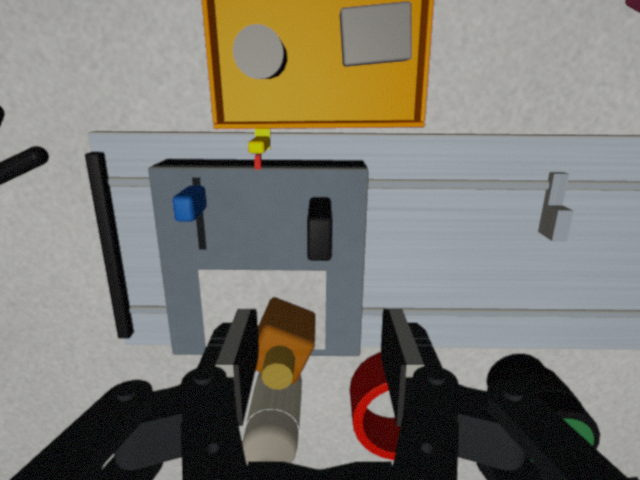

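Both views agree. The red pointer (258,160) is opposite the clip (259,143), the flask stands on the sled, the canister and battery are in the tray, and the gripper is clear.

```bash
python3 -c "
from workcell import bot
print(bot.job_done(), bot.get_obs()['time'])"
```

```text
the job is handed in; nothing more can be done
the job is handed in; nothing more can be done
```

The job is done and handed in, about 14 s into the 72 s allowed. The hand-in gave no verdict.

- **Canister:** I placed it upright in the empty half of the orange tray. The battery stayed where it was.
- **Sled:** A light pull on the handle showed it was already free, so I left the catch alone. I slid it until the pointer was opposite the clip, overshot by 0.9 mm and nudged it back. The final check, after letting go, put it about 0.6 mm short of the clip.
- **Final views:** The flask is still standing on the sled. The camera, lens, tape, cleaner, clamp and cup show no visible change. The open gripper is about 14 cm above the grip point and reads almost no force.

No checks failed. While the fingers closed on the canister and handle, and while I held the handle during the slide, the wrist read brief forces of up to about 18 N, well under the limits.

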